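# Set the high spot of a brake rotor at the truing pointer

### The job

Two wheels sit on truing stands on the table: a bare steel bicycle brake rotor and a blue belt pulley. Slowly turn the brake rotor until the high spot on its rim, where the edge bulges outward and is daubed red, stands right at the tip of its own stand's yellow pointer, and leave it there at rest. Leave the blue pulley as it is.

Things in the scene. Friction and masses are not known exactly. Their poses are not given: they have to be found in the camera images.
- brake_rotor: Bare steel ring 160 mm across, 5 mm thick, spoked, level on a fixed grey stand. Origin: on its upright axis at the middle of its hub knob's grip, 110 mm above the table, 28 above the steel. Knob: black upright cylinder 36 across, its top 23 above the origin; grip at any yaw and twist. x axis: level, to the high spot, first 35 to 80 degrees off the pointer. Friction of 0.15 N m holds it.
- rotor_high (a point): The high spot of the brake rotor: outermost point of the bulge in its rim, 92 mm from the axis (elsewhere the rim is at 80 mm), half-way through the rim's thickness, 80 mm above the table. The bulge carries a red daub of 24 by 26 mm. It moves with the rotor.
- rotor_pointer (a point): Tip of the fixed yellow pointer of the brake rotor's stand, 97 mm from the axis at the height of the rim, pointing at the axis; with the high spot right at it, 5 mm of gap is left. The pointer sits on a steel post outside the rim, up to 88 mm above the table.
- pulley_high (a point): Outermost point of the red-daubed bulge on the rim of the other wheel, a solid blue grooved belt pulley 136 mm across and 14 mm thick on a like stand with a like pointer and knob; this point is 80 mm from the pulley's own axis. The pulley turns as easily as the rotor and must be left as it is.

How it is judged:
By the outcome, as a careful person would: the job done as asked, in the order asked, and still so for the second after the job is handed in, with the robot touching nothing.
It also fails if it takes over 32 s, if anything falls off the work surface, if the arm or the gripper's body presses on something with over 40 N, if the wrist force passes 120 N, or if a joint passes its speed limit or range.

### The arm

A 7-joint arm with a two-finger parallel gripper is mounted at the origin on a cart in front of the work surface, level with it; the furniture and walls round the work are solid. World frame = base frame: x ahead of the robot, y to its left, z up, the work surface at z = 0. Lengths are in mm, angles in rad, forces in N, time in s.
With the tool pointing down it reaches from about 425 to 950 mm from the base axis. Payload 4.7 kg.
Tool frame: the origin (TCP) lies at the very end of the fingers, on their centre line; the grasp point (between the pads) lies 19 mm behind it; z points along the fingers, y is the line along which they close (so a half turn about z gives the same grasp; the last joint's range is limited). The gripper opens to 85 mm and grips with 20 to 120 N. Pads are 22 mm wide; open, the fingers measure 114 mm over their backs; the gripper's body (76 mm by 85 mm) begins 54 mm behind the grasp point. The pads swing forward as they close: fully open they stand 13 mm farther back than shut.
Start: joints at [-1.139, 0.469, -0.049, 1.532, 0.024, 1.141, -0.082], TCP at [300.113, 604.633, 231.335] pointing down, gripper open.
Joint ranges: [-2.59, 2.59], [-0.33, 1.99], [-1.39, 1.29], [0.1, 2.45], [-1.04, 4.18], [0.21, 1.99], [-2.66, 2.66]. Speed limits (rad/s): [2.57, 2.57, 3.14, 3.14, 3.14, 3.14, 3.14].

### API

Orientations are given as a 3x3 rotation matrix whose columns are the frame's x, y, z axes.
In Python, from plant import sensors, eyes, env gives the robot as it stands.
- The arm moves only by the shell command python3 -m handwheel 'ROWS' [OPENING] [FORCE]. ROWS is a JSON object of lists of equal length, an entry for each row: "travel": the shift along the tool's x, y, z in cm, a list of three; "twist": the turn, a rotation vector about the tool's x, y, z in rad, a list of three. In form: {"travel": [[dx, dy, dz], ...], "twist": [[wx, wy, wz], ...]}. A call has 1 to 8 rows; each row shifts and turns the commanded pose from where the row before left it, along the tool's axes as they then stand; what a row does not reach is not made up. A row lasts 1/10 s, in which the tool goes at most 50 mm and 8.59 degrees, less where a joint would pass 70% of its speed; a pose out of reach is approached as far as the arm can. A call is refused whole if a number of a shift passes 5 or a number of a turn 0.15, either way. A call with a gripper value outside its range is refused whole. OPENING is the finger opening in cm, from 0 to 8.54, set as the call begins (- or left out, the last holds). The fingers move at their own pace and stop on an object; FORCE is the grip in N (left out, the last holds). Time passes only in rows, so rows that do not move let the fingers close. It gives the time, the measured TCP pose, the force, the opening and the grip force at its end, in the units of the state.
- sensors.observe(): the state, without advancing time (a new reading comes with each control period).
- eyes.capture(name): name is "scene" or "top"; returns a dict with "img" (480x640x3 uint8, red, green, blue), "mtx" (3x3 intrinsics, pixels), "R" (3x3) and "t" (3): a world point X has camera coordinates R X + t. Camera axes: x right, y down, z forward; pixel columns grow to the right and rows downward; lengths in mm; the calibration is good to about 2 mm. A picture is of the moment at which its call begins. There is no depth.
- env.hand_in(): hands the job in; it is judged then, once.
The state is a dict: "time_s": time; "joints": joint angles; "joint_velocities": joint speeds; "joint_torque": joint torques, N m; "eef_pos": TCP position; "ee_rot": TCP orientation; "wrist_force": force on the tool from outside, world axes, zero at the start; "moment": the same for the moment, N m; "width": finger opening in mm; "gripper_force": force on a finger pad.
Only numpy, scipy, OpenCV 4.12 (cv2) and the standard library are available. Lean on these libraries where they do the work, as an engineer would, in place of code of your own. Each camera call takes 0.05 s, during which the arm holds its last target. There are 200 camera calls.

## Working session

There is one attempt and no reset: what is moved stays moved. The work goes in short steps, Python scripts to look and compute and a shell command to move; the robot and the scene stay as the last step left them, time stands still between calls to the robot, and variables do not carry over. Pictures are saved under pics/ and viewed, at most 10 in all, crops included, and the job is handed in when it is done.

```bash
mkdir -p pics; python3 - <<'E'
from plant import sensors, eyes, env
import cv2,pickle
d={}
for n in("scene","top"):
    c=eyes.capture(n);d[n]=c;cv2.imwrite(f"pics/{n}0.png",c["img"][...,::-1]);print(n,c["mtx"],c["R"],c["t"])
pickle.dump(d,open("c0.pkl","wb"))
s=sensors.observe();print(s["time_s"],s["eef_pos"],s["ee_rot"],s["width"])
E
```

```text
scene [[611.49814584   0.         323.75625495]
 [  0.         611.49814584 243.69550793]
 [  0.           0.           1.        ]] [[ 0.80750971 -0.58968476 -0.01414016]
 [-0.43304214 -0.5763869  -0.69300263]
 [ 0.40050289  0.56572964 -0.72079637]] [-344.30247297  386.83364152  782.10705834]
top [[541.39072329   0.         316.9159798 ]
 [  0.         541.39072329 231.2339823 ]
 [  0.           0.           1.        ]] [[-0.01951425 -0.99968372  0.01586353]
 [-0.99182464  0.01735469 -0.1264227 ]
 [ 0.12610741 -0.01820088 -0.99184961]] [129.53241054 513.24750819 913.6634462 ]
0.1 [299.89238113 604.14376853 230.34753574] [[-8.95717416e-01  4.44623178e-01 -7.35391995e-04]
 [ 4.44623783e-01  8.95715998e-01 -1.59438555e-03]
 [-5.01983927e-05 -1.75509167e-03 -9.99998459e-01]] 85.32197573650599
```

View pics/top0.png

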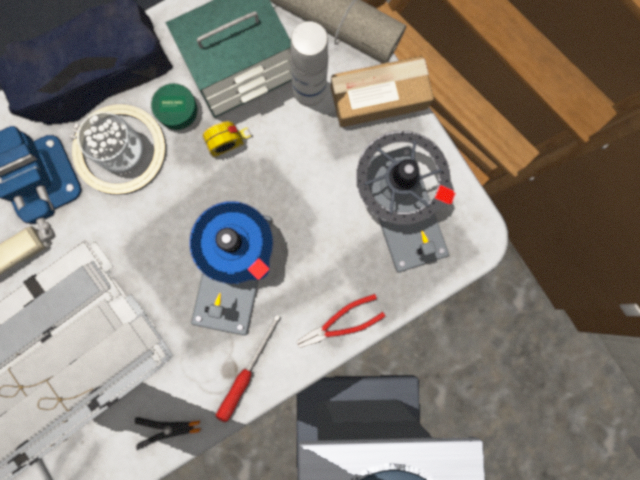

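View pics/scene0.png

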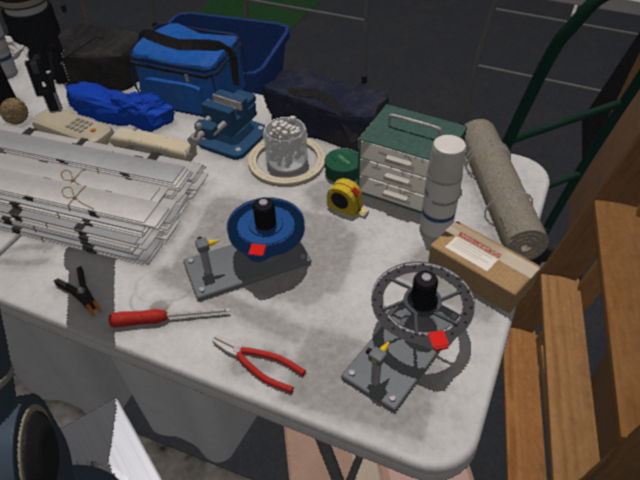

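The top view shows the rotor on the right: knob at about (406,172), daub (445,195), pointer tip (424,233). The blue pulley is at (228,240). In the scene view the rotor knob is at (425,285), the daub at (439,341) and the pointer tip at (386,347). I'll enlarge both.

```bash
cat > h.py <<'E'
import numpy as np,cv2,pickle
def ray(c,u,v,z):
    d=c["R"].T@np.linalg.solve(c["mtx"],[u,v,1]);o=-c["R"].T@c["t"];return o+d*(z-o[2])/d[2]
def proj(c,X):
    p=c["mtx"]@(c["R"]@np.asarray(X,float)+c["t"]);return p[:2]/p[2]
def red(c,box):
    x0,y0,x1,y1=box;i=c["img"].astype(int)[y0:y1,x0:x1];m=(i[...,0]>150)&(i[...,1]<70)&(i[...,2]<70)
    y,x=np.nonzero(m);return x.mean()+x0,y.mean()+y0
E
python3 - <<'E'
from h import *
d=pickle.load(open("c0.pkl","rb"))
a=cv2.resize(d["top"]["img"][125:275,345:465],None,fx=4,fy=4,interpolation=2)
b=cv2.resize(d["scene"]["img"][255:405,340:480],None,fx=4,fy=4,interpolation=2)[:, :400+160]
a=a[:, :];o=np.hstack([a,b])[:, :,::-1]
o=cv2.resize(o,None,fx=.76,fy=.76,interpolation=cv2.INTER_AREA);print(o.shape)
cv2.imwrite("pics/crop0.png",o)
c=d["top"];r=red(c,(425,180,465,210));print(r,ray(c,*r,82))
s=d["scene"];r=red(s,(420,325,460,360));print(r,ray(s,*r,82))
E
```

```text
(456, 790, 3)
(np.float64(444.7889908256881), np.float64(194.6559633027523)) [567.06505574 -94.14902836  82.        ]
(np.float64(438.1439393939394), np.float64(338.8863636363636)) [566.15118661 -94.82288649  82.        ]
```

View pics/crop0.png

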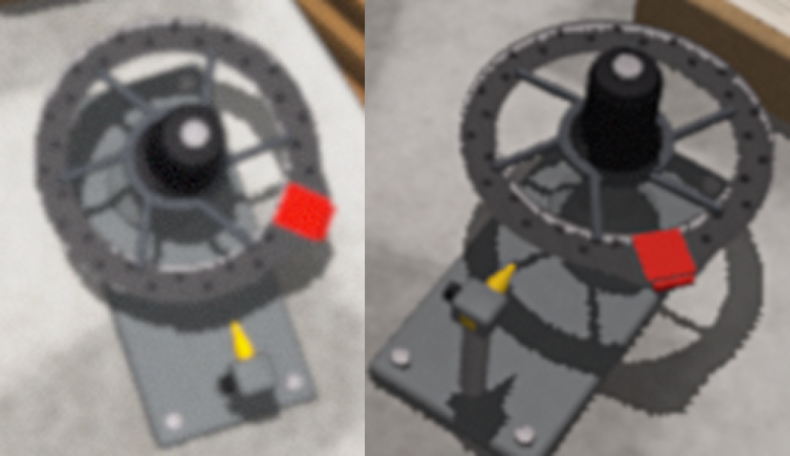

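The crop shows the pointer tip at top (422.0,230.9) and scene (388.4,342.5). The knob-top centre is at top (409.1,168.8) and scene (426.5,276.7).

```bash
python3 - <<'E'
from h import *
d=pickle.load(open("c0.pkl","rb"));t,s=d["top"],d["scene"]
for n,z,a,b in(("tip",80,(422,230.9),(388.4,342.5)),("knob",133,(409.1,168.8),(426.5,276.7)),("rim",84.5,(403.9,178.3),None)):
    print(n,ray(t,*a,z).round(1),b and ray(s,*b,z).round(1))
kn=(ray(t,409.1,168.8,133)+ray(s,426.5,276.7,133))[:2]/2
tp=(ray(t,422,230.9,80)+ray(s,388.4,342.5,80))[:2]/2
hi=np.array([566.6,-94.5])
an=lambda v:np.degrees(np.arctan2(v[1],v[0]))
print(kn,np.linalg.norm(tp-kn),np.linalg.norm(hi-kn),an(tp-kn),an(hi-kn),an(tp-kn)-an(hi-kn))
E
```

```text
tip [506.9 -53.6  80. ] [504.7 -55.2  80. ]
knob [599.8 -26.1 133. ] [600.2 -25.1 133. ]
rim [595.5 -26.2  84.5] None
[600.00262541 -25.63973549] 98.51334919467344 76.53411927527233 -163.01078419308155 -115.87702066530119 -47.13376352778036
```

```bash
R='{"travel":[[-2.3,-1.8,0],[-2.3,-1.8,0],[-2.3,-1.8,0],[-2.3,-1.8,0],[-2.3,-1.8,0],[-2.3,-1.8,0],[-2.3,-1.8,0],[-2.3,-1.8,0]],"twist":[[0,0,0],[0,0,0],[0,0,0],[0,0,0],[0,0,0],[0,0,0],[0,0,0],[0,0,0]]}' >/dev/null
python3 -m handwheel '{"travel":[[-2.3,-1.8,0],[-2.3,-1.8,0],[-2.3,-1.8,0],[-2.3,-1.8,0],[-2.3,-1.8,0],[-2.3,-1.8,0],[-2.3,-1.8,0],[-2.3,-1.8,0]],"twist":[[0,0,0],[0,0,0],[0,0,0],[0,0,0],[0,0,0],[0,0,0],[0,0,0],[0,0,0]]}' 8.5 30
```

```text
time_s: 0.9
eef_pos: [401.1, 392.4, 230.9]
ee_rot: [[-0.896, 0.445, -0.001], [0.445, 0.896, -0.001], [0.0, -0.001, -1.0]]
wrist_force: [-0.4, 0.2, 0.5]
width: 85.1
gripper_force: 0.0
```

```bash
python3 -m handwheel '{"travel":[[-2.3,-1.8,0],[-2.3,-1.8,0],[-2.3,-1.8,0],[-2.3,-1.8,0],[-2.3,-1.8,0],[-2.3,-1.8,0],[-2.3,-1.8,0],[-2.3,-1.8,0]],"twist":[[0,0,0],[0,0,0],[0,0,0],[0,0,0],[0,0,0],[0,0,0],[0,0,0],[0,0,0]]}' && python3 -m handwheel '{"travel":[[-2.3,-1.8,0],[-2.3,-1.8,0],[-2.3,-1.8,0],[-2.3,-1.8,0],[-2.3,-1.8,0],[-2.3,-1.8,0],[-2.3,-1.8,0],[-1.0,-0.8,0]],"twist":[[0,0,0],[0,0,0],[0,0,0],[0,0,0],[0,0,0],[0,0,0],[0,0,0],[0,0,0]]}' && python3 -m handwheel '{"travel":[[0,0,0],[0,0,0],[0,0,0]],"twist":[[0,0,0],[0,0,0],[0,0,0]]}'; python3 - <<'E'
from h import *
from plant import eyes,sensors
s=sensors.observe();print(s["time_s"],s["eef_pos"],s["joints"])
e=np.array([600,-25.6,s["eef_pos"][2]])-s["eef_pos"];print((s["ee_rot"].T@e).round(1))
E
```

```text
time_s: 1.7
eef_pos: [501.8, 181.8, 231.0]
ee_rot: [[-0.896, 0.445, -0.001], [0.445, 0.896, -0.0], [0.001, -0.0, -1.0]]
wrist_force: [0.5, 0.4, -0.4]
width: 84.9
gripper_force: 0.0
time_s: 2.5
eef_pos: [595.7, -16.3, 230.9]
ee_rot: [[-0.894, 0.448, -0.0], [0.448, 0.894, -0.001], [-0.0, -0.001, -1.0]]
wrist_force: [0.9, -0.5, -0.0]
width: 85.4
gripper_force: 0.0
time_s: 2.8
eef_pos: [594.7, -10.8, 231.1]
ee_rot: [[-0.897, 0.442, -0.001], [0.442, 0.897, 0.001], [0.001, 0.001, -1.0]]
wrist_force: [0.2, -0.5, 0.6]
width: 85.1
gripper_force: 0.0
2.8 [594.71407219 -10.84424583 231.10764168] [-0.23211421  0.33937329  0.23268327  1.742894   -0.08899364  1.07020474
  1.14341996]
[-11.3 -10.9  -0. ]
```

```bash
python3 -m handwheel '{"travel":[[-1.1,-1.1,0],[0,0,2],[0,0,2],[0,0,2],[0,0,2],[0,0,1.5],[0,0,1],[0,0,0]],"twist":[[0,0,0],[0,0,0],[0,0,0],[0,0,0],[0,0,0],[0,0,0],[0,0,0],[0,0,0]]}'; python3 - <<'E'
from h import *
from plant import eyes,sensors
s=sensors.observe()
e=np.array([600,-25.6,93])-s["eef_pos"];print((s["ee_rot"].T@e).round(1))
o=[]
for n,b in(("top",(345,125,465,275)),("scene",(340,225,480,400))):
    c=eyes.capture(n);x0,y0,x1,y1=b;o.append(cv2.resize(c["img"][y0:y1,x0:x1],(390,500),interpolation=2))
cv2.imwrite("pics/hover.png",np.hstack(o)[...,::-1])
E
```

```text
time_s: 3.6
eef_pos: [599.5, -27.9, 125.0]
ee_rot: [[-0.896, 0.445, -0.002], [0.445, 0.896, -0.0], [0.002, -0.001, -1.0]]
wrist_force: [0.1, 1.0, 0.3]
width: 84.6
gripper_force: 0.0
[ 0.5  2.3 32. ]
```

View pics/hover.png

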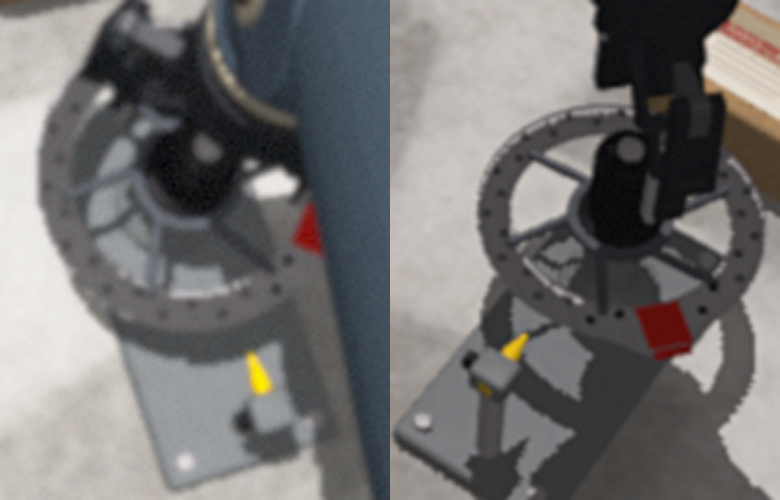

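The fingers straddle the knob: in the scene crop the knob at (630,190) sits between the two fingers. I'll lower and grip.

```bash
python3 -m handwheel '{"travel":[[0,0.2,1],[0,0,1],[0,0,1],[0,0,0],[0,0,0]],"twist":[[0,0,0],[0,0,0],[0,0,0],[0,0,0],[0,0,0]]}' && python3 -m handwheel '{"travel":[[0,0,0],[0,0,0],[0,0,0],[0,0,0],[0,0,0],[0,0,0],[0,0,0],[0,0,0]],"twist":[[0,0,0],[0,0,0],[0,0,0],[0,0,0],[0,0,0],[0,0,0],[0,0,0],[0,0,0]]}' 2.5 40
```

```text
time_s: 4.2
eef_pos: [600.9, -26.0, 95.8]
ee_rot: [[-0.896, 0.445, -0.001], [0.445, 0.896, -0.0], [0.001, -0.0, -1.0]]
wrist_force: [-0.1, -0.3, 0.3]
width: 85.2
gripper_force: 0.0
time_s: 5.0
eef_pos: [601.6, -25.4, 96.9]
ee_rot: [[-0.896, 0.444, 0.001], [0.444, 0.896, 0.001], [-0.001, 0.001, -1.0]]
wrist_force: [-0.7, 1.1, 5.2]
width: 34.7
gripper_force: 40.4
```

```bash
python3 -m handwheel '{"travel":[[0,0,0],[0,0,0],[0,0,0],[0,0,0],[0,0,0],[0,0,0],[0,0,0],[0,0,0]],"twist":[[0,0,0.02],[0,0,0.04],[0,0,0.04],[0,0,0.04],[0,0,0.04],[0,0,0.04],[0,0,0.04],[0,0,0.04]]}' && python3 -m handwheel '{"travel":[[0,0,0],[0,0,0],[0,0,0],[0,0,0],[0,0,0],[0,0,0],[0,0,0],[0,0,0]],"twist":[[0,0,0.04],[0,0,0.04],[0,0,0.04],[0,0,0.04],[0,0,0.04],[0,0,0.04],[0,0,0.04],[0,0,0.04]]}' && python3 -m handwheel '{"travel":[[0,0,0],[0,0,0],[0,0,0],[0,0,0],[0,0,0],[0,0,0],[0,0,0],[0,0,0]],"twist":[[0,0,0.04],[0,0,0.04],[0,0,0.03],[0,0,0.02],[0,0,0],[0,0,0],[0,0,0],[0,0,0]]}'; cat > look.py <<'E'
from h import *
import sys
from plant import eyes,sensors
an=lambda v:np.degrees(np.arctan2(v[1],v[0]))
K=np.array([600,-25.6]);o=[]
for n,b in(("top",(345,125,465,275)),("scene",(340,225,480,400))):
    c=eyes.capture(n)
    try: r=red(c,b);p=ray(c,*r,82);print(n,r,p,an(p[:2]-K),np.linalg.norm(p[:2]-K))
    except Exception as e: print(n,e)
    # predicted lines: axis->tip direction
    x0,y0,x1,y1=b;o.append(cv2.resize(c["img"][y0:y1,x0:x1],(390,500),interpolation=2))
cv2.imwrite(sys.argv[1],np.hstack(o)[...,::-1])
s=sensors.observe();print(s["time_s"],s["ee_rot"][:,1],an(s["ee_rot"][:,1]))
E
python3 look.py pics/t1.png
```

```text
time_s: 5.8
eef_pos: [601.3, -25.9, 96.9]
ee_rot: [[-0.724, 0.69, 0.0], [0.69, 0.724, 0.0], [-0.0, 0.0, -1.0]]
wrist_force: [-2.0, 0.7, 5.1]
width: 34.9
gripper_force: 40.4
time_s: 6.6
eef_pos: [600.7, -26.3, 96.9]
ee_rot: [[-0.47, 0.883, -0.001], [0.883, 0.47, -0.0], [0.0, -0.001, -1.0]]
wrist_force: [-3.4, -0.1, 7.3]
width: 34.9
gripper_force: 40.5
time_s: 7.4
eef_pos: [600.5, -26.5, 96.9]
ee_rot: [[-0.352, 0.936, -0.001], [0.936, 0.352, 0.0], [0.0, -0.001, -1.0]]
wrist_force: [-3.8, 1.0, 7.4]
width: 34.9
gripper_force: 40.6
top (np.float64(417.8095238095238), np.float64(217.54761904761904)) [529.13727903 -47.21633636  82.        ] -163.03592222176306 74.08637675992786
scene (np.float64(397.10526315789474), np.float64(331.42105263157896)) [526.79075822 -48.82453567  82.        ] -162.3991493987032 76.80476638496394
7.5 [ 0.9359815   0.35204777 -0.00099975] 20.612628013863066
```

View pics/t1.png

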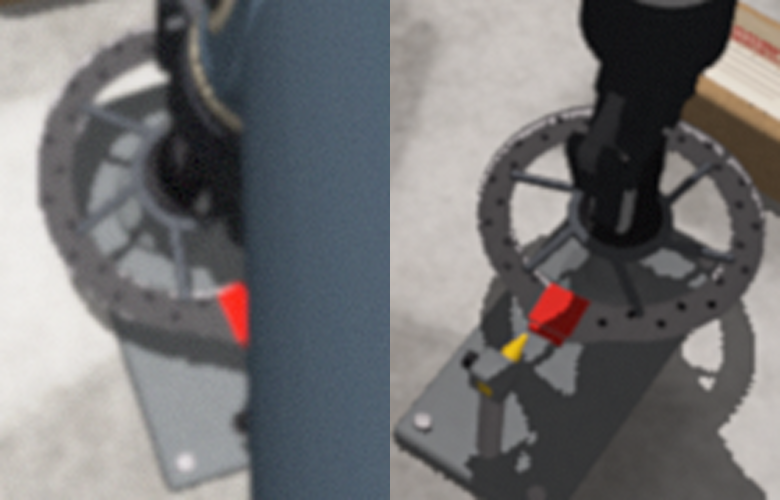

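Top is partly hidden by the arm. In the scene view the daub at (558,315) in the crop is nearly in line with the pointer at (515,348), but part of it is shaded, so I'll recompute with a looser red mask.

```bash
python3 - <<'E'
from h import *
from plant import eyes
an=lambda v:np.degrees(np.arctan2(v[1],v[0]))
d=pickle.load(open("c0.pkl","rb"));n=eyes.capture("scene")
K=np.array([600,-25.6,0])
def mask(c):
    i=c["img"].astype(int);m=((i[...,0]>55)&(i[...,0]>2.2*i[...,1])&(i[...,0]>2.2*i[...,2])).astype(np.uint8)
    m[:225]=0;m[400:]=0;m[:,:340]=0;m[:,480:]=0;return m
# model: daub 24 tangential... fit angle by silhouette IoU of box on rim r 66..92
for c in (d["scene"],n):
    m=mask(c);y,x=np.nonzero(m);p=ray(c,x.mean(),y.mean(),81);print(m.sum(),an((p-K)[:2]))
    best=[]
    for lt,lr in((24,26),(26,24)):
      for a in np.arange(-180,-100,.25):
        t=np.radians(a);u=np.array([np.cos(t),np.sin(t),0]);v=np.array([-u[1],u[0],0])
        P=[K+u*r+v*q+[0,0,z] for r in(92.5-lr,92.5) for q in(-lt/2,lt/2) for z in(77.5,83)]
        h=cv2.convexHull(np.array([proj(c,X) for X in P]).astype(np.float32))
        g=np.zeros((480*4,640*4),np.uint8) if 0 else np.zeros((480,640),np.uint8)
        cv2.fillConvexPoly(g,np.round(h*16).astype(np.int32),1,shift=4)
        best.append(((m&g).sum()/(m|g).sum(),lt,a))
    print(sorted(best)[-5:])
# yellow tip in scene
y,x=np.nonzero((n["img"][...,0]>150)&(n["img"][...,1]>120)&(n["img"][...,2]<90));k=(x>370)&(x<400)&(y>330)&(y<370)
j=np.argmax((x-y)[k]);print(x[k][j],y[k][j]);
for q in((x[k][j],y[k][j]),(x[k][j]+.8,y[k][j]-.8)): 
  p=ray(n,*q,80);print(p,an((p-K)[:2]))
i=cv2.resize(n["img"][315:375,365:425],(600,600),interpolation=2);cv2.imwrite("pics/t2.png",i[...,::-1])
E
```

```text
307 -115.99714996369805
[(np.float64(0.7859154929577464), 24, np.float64(-115.25)), (np.float64(0.7893258426966292), 24, np.float64(-115.0)), (np.float64(0.7982954545454546), 24, np.float64(-116.25)), (np.float64(0.7994350282485876), 24, np.float64(-116.0)), (np.float64(0.8), 24, np.float64(-115.75))]
282 -158.57853883112892
[(np.float64(0.8090909090909091), 24, np.float64(-158.0)), (np.float64(0.8145896656534954), 24, np.float64(-158.5)), (np.float64(0.8187311178247734), 24, np.float64(-159.25)), (np.float64(0.8267477203647416), 24, np.float64(-159.5)), (np.float64(0.8338461538461538), 24, np.float64(-159.75))]
388 342
[504.77652765 -54.18223004  80.        ] -163.2923719230375
[506.62940032 -53.80501888  80.        ] -163.19169250311543
```

View pics/t2.png

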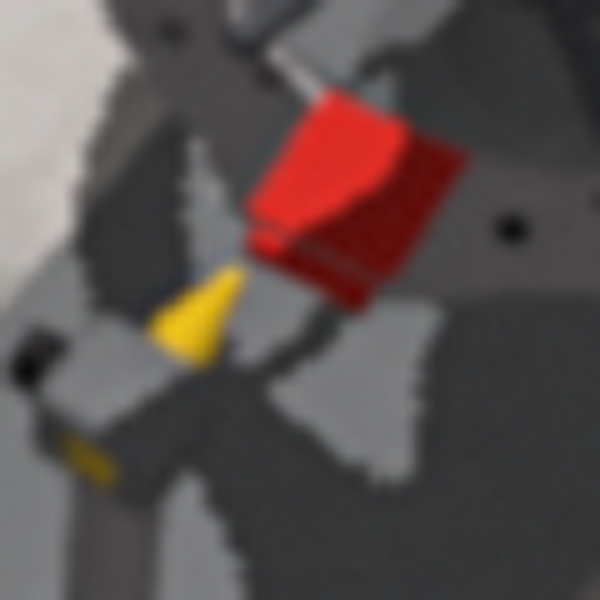

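```bash
python3 -m handwheel '{"travel":[[0,0,0],[0,0,0],[0,0,0],[0,0,0],[0,0,0],[0,0,0],[0,0,0]],"twist":[[0,0,0.02],[0,0,0.025],[0,0,0.02],[0,0,0.01],[0,0,0],[0,0,0],[0,0,0]]}'; python3 - <<'E'
from h import *
from plant import eyes,sensors
n=eyes.capture("scene");pickle.dump(n,open("n3.pkl","wb"))
R=sensors.observe()["ee_rot"];print(np.degrees(np.arctan2(R[1,1],R[0,1])))
i=cv2.resize(n["img"][300:375,350:425],(600,600),interpolation=2).copy()
K=np.array([600,-25.6,0])
def px(X): return tuple(((proj(n,X)-[350,300]+.5)*8).round().astype(int).tolist())
u=np.array([np.cos(np.radians(-163)),np.sin(np.radians(-163)),0])
cv2.line(i,px(K+u*40+[0,0,82.5]),px(K+u*92+[0,0,82.5]),(0,255,0),1)
cv2.line(i,px(K+u*92+[0,0,80]),px(K+u*120+[0,0,80]),(0,255,255),1)
cv2.imwrite("pics/t3.png",i[...,::-1])
E
```

```text
time_s: 8.25
eef_pos: [600.3, -26.5, 96.9]
ee_rot: [[-0.281, 0.96, -0.001], [0.96, 0.281, -0.0], [0.0, -0.001, -1.0]]
wrist_force: [-3.9, 0.7, 7.9]
width: 34.8
gripper_force: 40.7
16.337077187109553
```

View pics/t3.png

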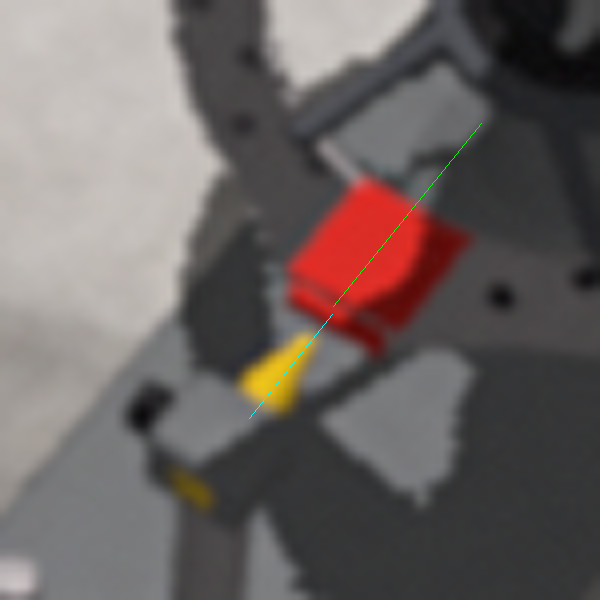

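The daub's mid-line lies on the projected axis–pointer line to within about 0.5°, with the tip at (316,335) on that line. Releasing and rising.

```bash
python3 -m handwheel '{"travel":[[0,0,0],[0,0,0],[0,0,0],[0,0,0],[0,0,0],[0,0,0],[0,0,0],[0,0,0]],"twist":[[0,0,0],[0,0,0],[0,0,0],[0,0,0],[0,0,0],[0,0,0],[0,0,0],[0,0,0]]}' 8.5 && python3 -m handwheel '{"travel":[[0,0,-1],[0,0,-2],[0,0,-3],[0,0,-3],[0,0,-3],[0,0,-3],[0,0,-2],[0,0,0]],"twist":[[0,0,0],[0,0,0],[0,0,0],[0,0,0],[0,0,0],[0,0,0],[0,0,0],[0,0,0]]}' && python3 -m handwheel '{"travel":[[2,2,0],[3,3,0],[3,3,0],[3,3,0],[3,3,0],[2,2,0],[0,0,0],[0,0,0]],"twist":[[0,0,0],[0,0,0],[0,0,0],[0,0,0],[0,0,0],[0,0,0],[0,0,0],[0,0,0]]}'
```

```text
time_s: 9.1
eef_pos: [601.1, -26.0, 96.3]
ee_rot: [[-0.281, 0.96, -0.0], [0.96, 0.281, 0.0], [0.0, 0.0, -1.0]]
wrist_force: [0.1, -0.0, 0.1]
width: 84.8
gripper_force: 0.0
time_s: 9.9
eef_pos: [602.9, -26.5, 270.4]
ee_rot: [[-0.281, 0.96, 0.007], [0.96, 0.281, 0.001], [-0.001, 0.007, -1.0]]
wrist_force: [1.1, -1.5, -0.1]
width: 85.0
gripper_force: 0.0
time_s: 10.7
eef_pos: [709.1, 172.6, 264.8]
ee_rot: [[-0.282, 0.959, -0.002], [0.959, 0.282, -0.001], [-0.001, -0.003, -1.0]]
wrist_force: [-0.0, -1.4, 0.7]
width: 85.0
gripper_force: 0.0
```

```bash
python3 - <<'E'
from h import *
from plant import eyes
o=[]
K=np.array([600,-25.6,0]);u=np.array([np.cos(np.radians(-163)),np.sin(np.radians(-163)),0])
for nm,(x0,y0) in(("top",(380,150)),("scene",(350,290))):
    n=eyes.capture(nm);i=cv2.resize(n["img"][y0:y0+100,x0-10:x0+70],(400,500),interpolation=2).copy()
    m=n["img"].astype(int);m=((m[...,0]>55)&(m[...,0]>2.2*m[...,1])&(m[...,0]>2.2*m[...,2]));m[:y0]=0;m[y0+100:]=0;m[:,:x0]=0;m[:,x0+100:]=0
    y,x=np.nonzero(m);p=ray(n,x.mean(),y.mean(),82 if nm=="top" else 81)-K;print(nm,len(x),p,np.degrees(np.arctan2(p[1],p[0])))
    px=lambda X:tuple(((proj(n,X)-[x0-10,y0]+.5)*5).round().astype(int).tolist())
    cv2.line(i,px(K+u*30+[0,0,82.5]),px(K+u*64+[0,0,82.5]),(0,255,0),1)
    cv2.line(i,px(K+u*97+[0,0,80]),px(K+u*125+[0,0,80]),(0,255,255),1);o.append(i)
cv2.imwrite("pics/end.png",np.hstack(o)[...,::-1])
E
```

```text
top 268 [-74.06329201 -23.133726    82.        ] -162.65376544647597
scene 305 [-75.16972132 -23.65503801  81.        ] -162.53181681581017
```

View pics/end.png

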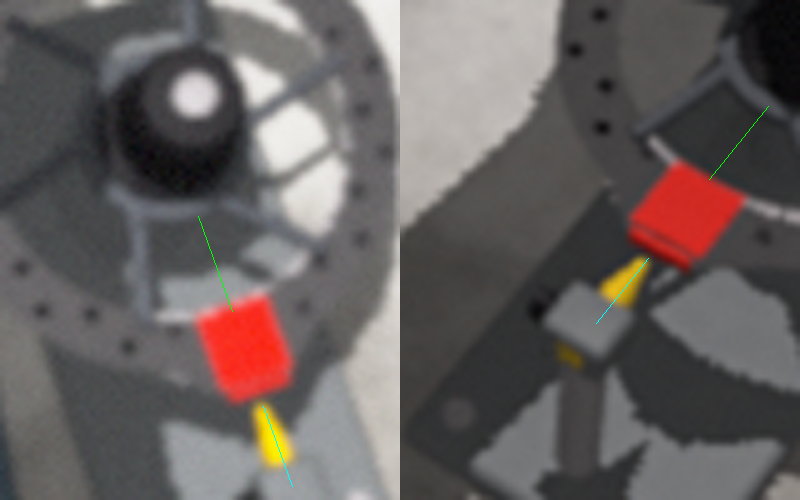

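The final picture shows the daub dead on the pointer: in top the tip (263,403) is centred on the daub's outer edge, and in scene the tip (645,260) is too. The error is about 0.5° and the gripper is clear.

```bash
python3 -c "
from plant import env
print(env.hand_in())"
```

```text
the job is handed in; nothing more can be done
None
```

I turned the brake rotor by its knob until the red high spot stood at the yellow pointer's tip, within about 0.5° by the final pictures, then released it, left the blue pulley untouched, and handed in at about 11 s.

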